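# Ready the fondue burner and hold its valve cap a quarter turn open

## Task

Get the fondue burner ready for lighting: first pick up the small steel flame hood and lower it, open end down and without dropping it, over the upright brass tube of the burner until it sits level on its seat, and let go of it. Then screw the knurled brass valve cap down clockwise until it bottoms out, back it off a quarter turn, and finish still gripping the cap there, holding it steady, so that I can light the burner. Leave the bowls, caquelon, lid and forks where they are.

Things in the scene. Friction and masses are not known exactly. Their poses are not given: they have to be found in the camera images.
- hood_center (a point): Centre (half-way up, on the axis) of the flame hood, a loose plain stainless steel cup that stands open end down on the shelf: 38 mm outside diameter, 31 mm inside, 50 mm high, closed top, 44 mm deep inside, small dark holes round the upper wall, about 110 g. Its z axis points up to the closed top. Grip it round its wall from above.
- burner: The table-top burner: a low dark housing 120 mm by 212 mm, 45 mm high, that stands firm and does not shift. Origin: centre of its underside; its y axis runs along the long side, towards the tube end. On its deck, 60 mm from the middle towards +y, stands the brass tube; 56 mm from the middle towards -y is the valve with its cap. z is up.
- hood_seat (a point): Centre of the round steel seat (52 mm across) round the foot of the brass tube, on its upper face, 49 mm above the shelf. The hood's rim rests here when it is fully home; the hood's centre is then 25 mm above this point.
- tube_top (a point): Centre of the top of the upright brass tube: 24 mm diameter, 38 mm high above the seat, its top 7 mm tapering to 14 mm across.
- cap_grip (a point): Point on the axis of the valve cap, the place to grip it: 17 mm above the cap's lower edge and 13 mm below its top; about 79 mm above the shelf when bottomed out, up to 2.5 mm higher when unscrewed. The cap is a knurled brass cylinder of 36 mm diameter, 30 mm high, with an upright axis, already started on its threaded neck; its lower edge is 17 mm or more above the burner's deck. Its x axis points along the dark index line on the cap's top.
- valve_cap (a joint): Turning angle of the valve cap in rad: 0 = bottomed out on its shoulder (a hard stop), growing as it is unscrewed (anticlockwise seen from above), so 1.57 is a quarter turn back. It starts well unscrewed, between a third of a turn and a little over half a turn from its stop; it rises 4 mm a turn, turns with a light steady drag of about 0.1 N m, stays where it is left and cannot come off. It takes two or three grasps to bring it down.
- bowls: Bystander: a stack of three white ceramic bowls nested by size, 124 mm across, about 70 mm high. Origin under its centre.
- caquelon: Bystander: the brown stoneware caquelon, 200 mm across, 98 mm high, with a stub handle that reaches 187 mm from its axis along its x axis. Origin under the pot's centre.
- lid: Bystander: the stainless steel lid lying flat, 176 mm across, 48 mm high with its knob. Origin under its centre.
- fork_stand: Bystander: the low cherry wood fork stand, 75 mm by 150 mm, with four forks lying across it (up to 234 mm overall along its y axis), 57 mm high. Origin under its centre.

How it is judged:
By the outcome, as a careful person would: the job done as asked, in the order asked, and still so for the second after the job is handed in, while the arm keeps its last pose, push and grip.
It also fails if it takes over 67 s, if anything falls off the work surface, if the arm or the gripper's body presses on something with over 40 N, if the wrist force passes 120 N, or if a joint passes its speed limit or range.

## Robot

A 7-joint arm with a two-finger parallel gripper is mounted at the origin on the work surface. World frame = base frame: x ahead of the robot, y to its left, z up, the work surface at z = 0. Lengths are in m, angles in degrees, forces in N, time in s.
With the tool pointing down it reaches from about 0.425 to 0.875 m from the base axis. Payload 4.7 kg.
Tool frame: the origin (TCP) lies on the front face of the gripper's body, between the roots of the fingers; the fingertips stand 70 mm ahead of it and the grasp point (between the pads) lies 51 mm ahead of it; z points along the fingers, y is the direction in which the jaws open and shut (so a half turn about z gives the same grasp; the last joint's range is limited). The gripper opens to 87 mm and grips with 3 to 60 N. Pads are 19 mm wide; open, the fingers measure 117 mm over their backs; the gripper's body (75 mm by 190 mm) begins 51 mm behind the grasp point.
Start: joints at [68.933, 18.392, -4.016, 83.108, 1.295, 78.541, -3.26], TCP at [0.242, -0.603, 0.292] pointing down, gripper open.
Joint ranges: [-163.93, 163.93], [-17.29, 119.83], [-79.2, 71.16], [3.27, 140.29], [-89.18, 269.18], [5.43, 117.66], [-154.24, 154.24]. Speed limits (degrees/s): [147.25, 147.25, 180, 180, 180, 180, 180].

## Interface

Orientations are given as [roll, pitch, yaw] about the fixed x, y, z axes, in that order (R = Rz(yaw) Ry(pitch) Rx(roll)).
In Python, from cell import env gives the robot as it stands.
- The arm moves only by the tool drive_tool, never from a script. Its argument "commands" is a list of rows, each a list of 7 numbers: the shift along the tool's x, y, z in cm, then the turn, a rotation vector about the tool's x, y, z in degrees, then the opening, from 0 (shut) to 1 (fully open). In form: [[tx, ty, tz, rx, ry, rz, hand], ...]. A call has 1 to 20 rows; each row shifts and turns the commanded pose from where the row before left it, along the tool's axes as they then stand; what a row does not reach is not made up. A row lasts 1/12 s, in which the tool goes at most 41.7 mm and 7.16 degrees, less where a joint would pass 70% of its speed; a pose out of reach is approached as far as the arm can. A call is refused whole if a number of a shift passes 4.17 or a number of a turn 7.16, either way. A call with a gripper value outside its range is refused whole. The fingers move at their own pace and stop on an object; "force" is the grip in N (left out, the last holds). Time passes only in rows, so rows that do not move let the fingers close. It gives the time, the measured TCP pose, the force and the opening at its end, in the units of the state.
- env.get_obs(): the state, without advancing time (a new reading comes with each control period).
- env.read_camera(name): name is "scene" or "top" or "wrist"; returns a dict with "img" (480x640x3 uint8, blue, green, red), "mtx" (3x3 intrinsics, pixels), "pose" (4x4, takes a point from camera to world coordinates). Camera axes: x right, y down, z forward; pixel columns grow to the right and rows downward; lengths in m; the calibration is good to about 2 mm. The wrist camera is an equidistant fisheye: a pixel r from the principal point sees the ray r / f radians off the axis. A picture is of the moment at which its call begins. There is no depth.
- env.sign_off(): hands the job in, once; it reports no verdict.
The state is a dict: "time_s": time; "qpos": joint angles; "joint_velocities": joint speeds; "effort": joint torques, N m; "tool_pos": TCP position; "tool_rot": TCP orientation; "force": force on the tool from outside, world axes, zero at the start; "wrist_torque": the same for the moment, N m; "grip_width": finger opening in m.
Only numpy, scipy, OpenCV 4.12 (cv2) and the standard library are available. Lean on these libraries where they do the work, as an engineer would, in place of code of your own. Each camera call takes 0.05 s, during which the arm holds its last target.

## Working session

There is one attempt and no reset: what is moved stays moved. The work goes in short steps, Python scripts to look and compute and a tool call to move; the robot and the scene stay as the last step left them, time stands still between calls to the robot, and variables do not carry over. Pictures are saved under pics/ and viewed, and the job is handed in when it is done.

Besides the shell and the picture viewer there is one more tool, called as name(argument=value, ...), one argument or row to a line, values as JSON. drive_tool: Moves the arm, as the interface text tells. Its arguments: {"type":"object","properties":{"commands":{"type":"array"},"force":{"type":"number"}},"required":["commands"]}

```bash
ls; mkdir -p pics
python3 - <<'E'
from cell import env
import cv2
o=env.get_obs()
for k,v in o.items(): print(k,v)
for n in ["scene","top","wrist"]:
    c=env.read_camera(n); cv2.imwrite(f"pics/{n}0.png",c["img"]); print(n,c["mtx"].round(1).tolist(),c["pose"].round(4).tolist())
E
```

```text
pics
time_s 0.0
qpos [68.93273631 18.43954277 -4.01617087 83.17520838  1.29446029 78.53963158
 -3.25770167]
joint_velocities [ 0.04122781 -0.09198366 -0.1514869   0.06109628  0.02777949 -0.10113543
 -0.06774326]
effort [ 1.45265824e-05 -4.91295648e+01 -4.04059617e-01 -3.12526917e+01
 -6.40310207e-02  4.35569545e-02  1.50228575e-04]
tool_pos [ 0.24199285 -0.6028241   0.2911533 ]
tool_rot [-1.79890832e+02  4.97229818e-03  2.18798222e+01]
force [ 0.51145195 -0.19907875 -0.65542465]
wrist_torque [0.02807219 0.03123767 0.01237016]
grip_width 0.08699054597501127
scene [[479.0, 0.0, 323.0], [0.0, 479.0, 238.9], [0.0, 0.0, 1.0]] [[0.5351, 0.4717, -0.7008, 1.2548], [0.8446, -0.3131, 0.4342, -0.4302], [-0.0146, -0.8243, -0.5659, 0.6125], [0.0, 0.0, 0.0, 1.0]]
top [[461.5, 0.0, 312.9], [0.0, 461.5, 241.2], [0.0, 0.0, 1.0]] [[0.0041, -0.9955, 0.0946, 0.532], [-0.9999, -0.0028, 0.013, -0.0044], [-0.0127, -0.0947, -0.9954, 1.052], [0.0, 0.0, 0.0, 1.0]]
wrist [[371.6, 0.0, 311.0], [0.0, 371.6, 236.8], [0.0, 0.0, 1.0]] [[0.3738, -0.8967, -0.2373, 0.3067], [-0.9275, -0.3618, -0.0937, -0.576], [-0.0018, 0.2551, -0.9669, 0.3846], [0.0, 0.0, 0.0, 1.0]]
```

View pics/scene0.png

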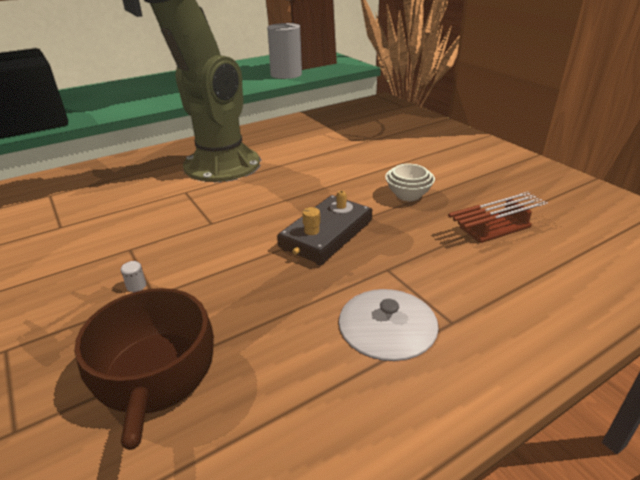

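View pics/top0.png

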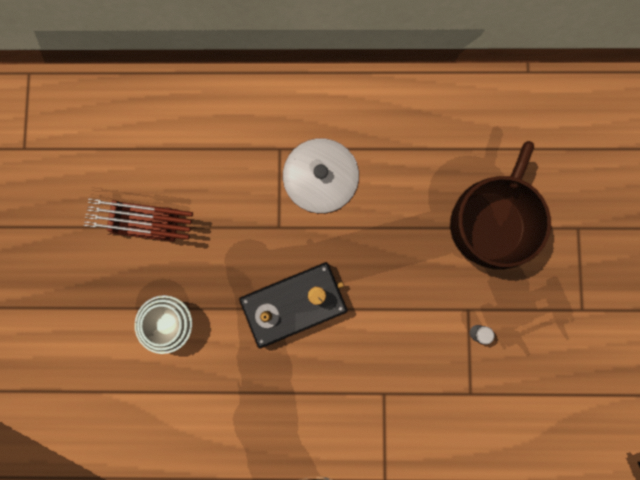

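View pics/wrist0.png

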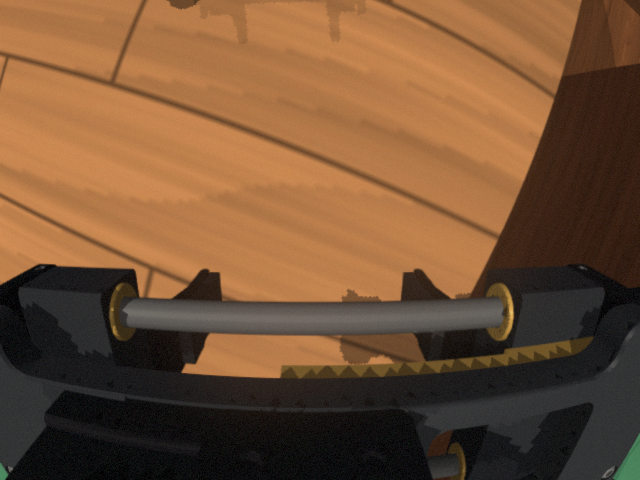

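The scene view shows the hood at about (134,276), the cap at (312,221) and the tube at (342,200). In the top view the hood is at (484,335), the cap at (317,296) and the tube at (266,316). Next I'll measure on enlarged crops.

```bash
cat > h.py <<'E'
import numpy as np,cv2
from cell import env
def ray(c,u,v,fish=False):
    K=c["mtx"];x=(u-K[0,2])/K[0,0];y=(v-K[1,2])/K[1,1]
    if fish:
        r=np.hypot(x,y); d=np.array([x/r*np.sin(r),y/r*np.sin(r),np.cos(r)]) if r>1e-9 else np.array([0,0,1.])
    else: d=np.array([x,y,1.])
    return c["pose"][:3,3],c["pose"][:3,:3]@(d/np.linalg.norm(d))
def plane(c,u,v,z,fish=False):
    o,d=ray(c,u,v,fish); return o+d*(z-o[2])/d[2]
def proj(c,p,fish=False):
    q=c["pose"][:3,:3].T@(np.array(p)-c["pose"][:3,3]);K=c["mtx"]
    if fish:
        th=np.arctan2(np.hypot(q[0],q[1]),q[2]);s=th/np.hypot(q[0],q[1]);return K[0,2]+K[0,0]*q[0]*s,K[1,2]+K[1,1]*q[1]*s
    return K[0,2]+K[0,0]*q[0]/q[2],K[1,2]+K[1,1]*q[1]/q[2]
def tri(rs):
    A=np.zeros((3,3));b=np.zeros(3)
    for o,d in rs:
        M=np.eye(3)-np.outer(d,d);A+=M;b+=M@o
    return np.linalg.solve(A,b)
E
python3 - <<'E'
import cv2,numpy as np
t=cv2.imread("pics/top0.png");s=cv2.imread("pics/scene0.png")
a=cv2.resize(t[255:355,230:355],None,fx=6,fy=6,interpolation=cv2.INTER_CUBIC);cv2.imwrite("pics/c1.png",a)
b=cv2.resize(t[310:360,460:510],None,fx=7,fy=7,interpolation=cv2.INTER_CUBIC)
d=cv2.resize(s[250:300,110:160],None,fx=7,fy=7,interpolation=cv2.INTER_CUBIC);cv2.imwrite("pics/c2.png",np.hstack([b,d]))
E
```

```text
(no output)
```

View pics/c1.png

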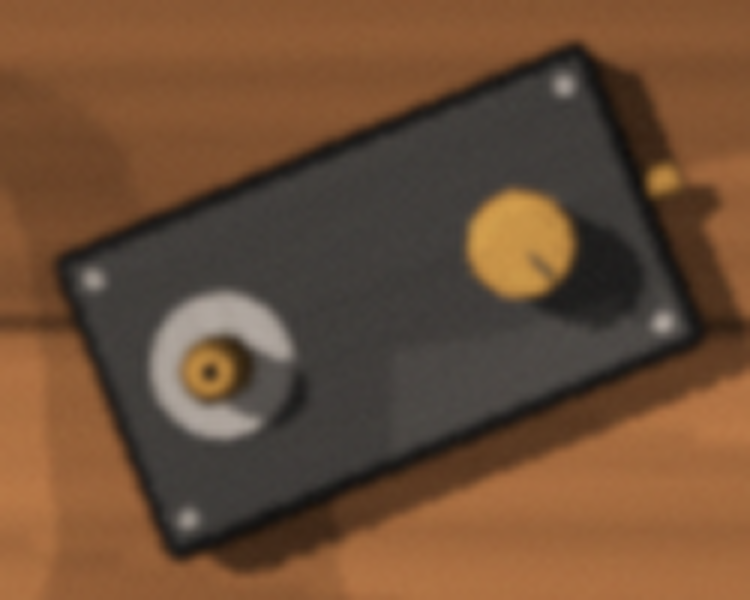

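View pics/c2.png

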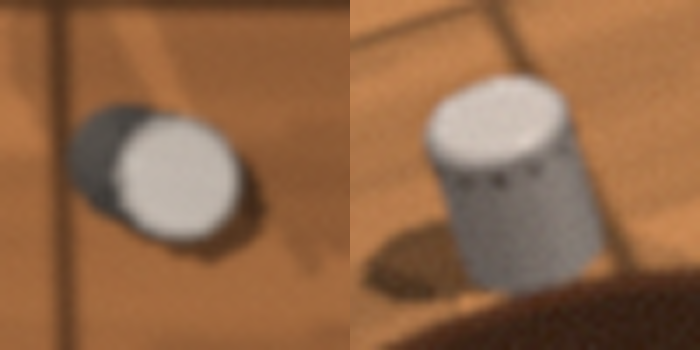

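Run:
```python
import cv2,numpy as np
from h import *
T=env.read_camera("top");S=env.read_camera("scene")
def cen(img,x0,y0,x1,y1,f,name):
    I=img[y0:y1,x0:x1];I=cv2.resize(I,None,fx=8,fy=8,interpolation=cv2.INTER_CUBIC)
    hsv=cv2.cvtColor(I,cv2.COLOR_BGR2HSV).astype(int);m=f(hsv).astype(np.uint8)
    cs,_=cv2.findContours(m,cv2.RETR_EXTERNAL,cv2.CHAIN_APPROX_NONE);c=max(cs,key=cv2.contourArea)
    e=cv2.fitEllipse(cv2.convexHull(c)); x,y=e[0];u,v=(x+.5)/8-.5+x0,(y+.5)/8-.5+y0
    print(name,round(u,2),round(v,2),"axes",np.round(np.array(e[1])/8,2),round(e[2]));return u,v
t=T["img"];s=S["img"]
h1=cen(t,465,315,505,355,lambda h:(h[...,1]<50)&(h[...,2]>150),"hood top")
h2=cen(s,112,252,155,300,lambda h:(h[...,1]<50)&(h[...,2]>175),"hood scene")
print("hood@.05",plane(T,*h1,.05).round(4),plane(S,*h2,.05).round(4),tri([ray(T,*h1),ray(S,*h2)]).round(4))
k1=cen(t,300,280,335,312,lambda h:(h[...,1]>130)&(h[...,2]>150),"cap top")
for z in (.092,.0945): print("cap",plane(T,*k1,z).round(4))
s1=cen(t,250,300,285,332,lambda h:(h[...,1]<60)&(h[...,2]>120),"seat")
print("seat",plane(T,*s1,.049).round(4))
t1=cen(t,250,300,280,330,lambda h:(h[...,1]>110)&(h[...,2]>110),"tube")
print("tube .08-.087",plane(T,*t1,.082).round(4))
# burner deck corners
scr=[(563,85),(93,279),(188,519),(662,322)]
P=np.array([plane(T,(x+.5)/6-.5+230,(y+.5)/6-.5+255,.045) for x,y in scr]);print(P.round(4))
cor=[(578,43),(60,262),(178,557),(703,335)]
P=np.array([plane(T,(x+.5)/6-.5+230,(y+.5)/6-.5+255,.045) for x,y in cor])[:,:2];print(P.round(4),P.mean(0),[np.linalg.norm(P[i]-P[i-1]).round(4) for i in range(4)])
I=cv2.resize(s[180:270,270:380],None,fx=7,fy=7,interpolation=cv2.INTER_CUBIC);cv2.imwrite("pics/c3.png",I)
```

```text
hood top 484.92 334.92 axes [16.09 16.58] 143
hood scene 130.56 266.67 axes [10.84 18.78] 78
hood@.05 [ 0.4279 -0.3585  0.05  ] [ 0.4326 -0.3592  0.05  ] [ 0.4277 -0.3592  0.0468]
cap top 316.07 295.16 axes [16.73 17.07] 169
cap [0.5113 0.0012 0.092 ]
cap [0.5114 0.0012 0.0945]
seat 266.44 315.37 axes [23.48 24.22] 15
seat [0.4667 0.1082 0.049 ]
tube 264.22 316.26 axes [8.49 9.61] 4
tube .08-.087 [0.467  0.1091 0.082 ]
[[ 0.5676 -0.0143  0.045 ]
 [ 0.4969  0.1554  0.045 ]
 [ 0.4117  0.1198  0.045 ]
 [ 0.4825 -0.0502  0.045 ]]
[[ 0.5828 -0.0198]
 [ 0.5029  0.1675]
 [ 0.3983  0.1232]
 [ 0.4779 -0.0649]] [0.49048674 0.05149528] [np.float64(0.1142), np.float64(0.2036), np.float64(0.1137), np.float64(0.2042)]
```

View pics/c3.png

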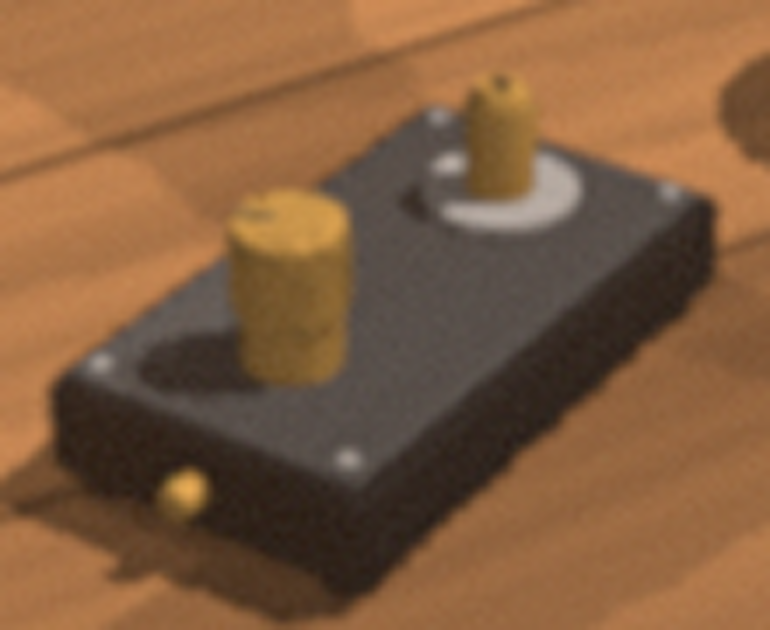

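```bash
cat >> h.py <<'E'
from scipy.spatial.transform import Rotation as Rt
def st():
    o=env.get_obs();print("t%.2f"%o["time_s"],"tcp",np.round(o["tool_pos"],4),"rot",np.round(o["tool_rot"],2),"F",np.round(o["force"],2),"M",np.round(o["wrist_torque"],3),"w",round(o["grip_width"],4),"q",np.round(o["qpos"],1));return o
def to(p,yaw=None,n=10):
    o=st();R=Rt.from_euler("xyz",o["tool_rot"],degrees=True)
    d=R.inv().apply(np.array(p)-o["tool_pos"])*100
    y=o["tool_rot"][2] if yaw is None else yaw
    rv=(R.inv()*Rt.from_euler("xyz",[180,0,y],degrees=True)).as_rotvec(degrees=True)
    print("total cm",d.round(3),"turn",rv.round(2),"| per row",(d/n).round(3),(rv/n).round(2))
E
python3 - <<'E'
from h import *
to([.428,-.3585,.2])
E
```

```text
t0.25 tcp [ 0.2421 -0.603   0.2917] rot [-1.7995e+02  1.0000e-02  2.1880e+01] F [0.19 0.66 0.18] M [ 0.022 -0.027 -0.017] w 0.0874 q [68.9 18.4 -4.  83.1  1.3 78.5 -3.3]
total cm [ 26.367 -15.756   9.185] turn [-0.05  0.01 -0.  ] | per row [ 2.637 -1.576  0.918] [-0.01  0.   -0.  ]
```

drive_tool(
  commands=[
    [2.64, -1.58, 0.9, 0, 0, 0, 1],
    [2.64, -1.58, 0.9, 0, 0, 0, 1],
    [2.64, -1.58, 0.9, 0, 0, 0, 1],
    [2.64, -1.58, 0.9, 0, 0, 0, 1],
    [2.64, -1.58, 0.9, 0, 0, 0, 1],
    [2.64, -1.58, 0.9, 0, 0, 0, 1],
    [2.64, -1.58, 0.9, 0, 0, 0, 1],
    [2.64, -1.58, 0.9, 0, 0, 0, 1],
    [2.64, -1.58, 0.9, 0, 0, 0, 1],
    [2.64, -1.58, 0.9, 0, 0, 0, 1],
    [0, 0, 0, 0, 0, 0, 1],
    [0, 0, 0, 0, 0, 0, 1],
  ],
  force=20,
)

```text
time_s: 1.25
tool_pos: [0.4295, -0.3559, 0.2017]
tool_rot: [-179.9, 0.0, 22.2]
force: [-0.9, -0.8, 0.4]
grip_width: 0.0872
```

Run:
```python
from h import *
to([.428,-.3585,.079])
c=env.read_camera("wrist");cv2.imwrite("pics/w1.png",c["img"])
for z in (0,.05): print(np.round(proj(c,[.428,-.3585,z],True),1))
o=env.get_obs(); R=Rt.from_euler("xyz",o["tool_rot"],degrees=True)
g=R.apply([0,0,.12])+o["tool_pos"];print(np.round(proj(c,R.apply([0,0,.051])+o["tool_pos"],True),1))
```

```text
t1.25 tcp [ 0.4295 -0.3559  0.2017] rot [-1.7993e+02  1.0000e-02  2.2150e+01] F [-0.88 -0.84  0.38] M [-0.039  0.041 -0.018] w 0.0872 q [ 50.3  11.6 -14.9 102.5   3.2  66.3 -33.5]
total cm [-0.228  0.197 12.266] turn [-0.07  0.01 -0.  ] | per row [-0.023  0.02   1.227] [-0.01  0.   -0.  ]
[314.6 230.3]
[315.2 247.6]
[316.6 312.9]
```

View pics/w1.png

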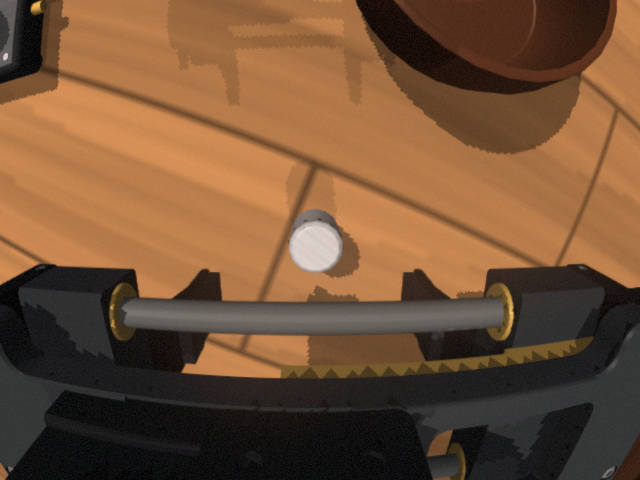

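The wrist view shows the hood's lid at about (316,247). The top-camera estimate predicts (315,248), so they agree. I'll refine, then descend.

Run:
```python
from h import *
c=env.read_camera("wrist");I=c["img"][220:290,275:360];hsv=cv2.cvtColor(I,cv2.COLOR_BGR2HSV)
m=((hsv[...,1]<50)&(hsv[...,2]>170)).astype(np.uint8)
cs,_=cv2.findContours(m,cv2.RETR_EXTERNAL,cv2.CHAIN_APPROX_NONE);k=max(cs,key=cv2.contourArea);e=cv2.fitEllipse(cv2.convexHull(k));print(e)
p=plane(c,e[0][0]+275,e[0][1]+220,.05,True);print(p)
to([p[0],p[1],.079],22.6)
```

```text
((36.8284797668457, 23.696216583251953), (49.466617584228516, 50.36527633666992), 57.93315124511719)
[ 0.42854154 -0.35759011  0.05      ]
t1.35 tcp [ 0.4278 -0.3591  0.2024] rot [1.7996e+02 4.0000e-02 2.1830e+01] F [-0.46 -0.13  0.43] M [-0.03   0.047  0.03 ] w 0.0874 q [ 50.4  11.6 -14.7 102.5   3.3  66.3 -33.5]
total cm [ 0.138 -0.12  12.339] turn [ 0.04  0.04 -0.77] | per row [ 0.014 -0.012  1.234] [ 0.    0.   -0.08]
```

drive_tool(
  commands=[
    [0.05, -0.04, 1.5, 0, 0, -0.4, 1],
    [0.05, -0.04, 1.5, 0, 0, -0.4, 1],
    [0, 0, 1.5, 0, 0, 0, 1],
    [0, 0, 1.5, 0, 0, 0, 1],
    [0, 0, 1.5, 0, 0, 0, 1],
    [0, 0, 1.5, 0, 0, 0, 1],
    [0, 0, 1.2, 0, 0, 0, 1],
    [0, 0, 1.0, 0, 0, 0, 1],
    [0, 0, 0.7, 0, 0, 0, 1],
    [0, 0, 0.4, 0, 0, 0, 1],
    [0, 0, 0, 0, 0, 0, 1],
    [0, 0, 0, 0, 0, 0, 1],
  ],
)

```text
time_s: 2.35
tool_pos: [0.4291, -0.3574, 0.0796]
tool_rot: [180.0, -0.0, 22.7]
force: [0.4, -0.5, 1.1]
grip_width: 0.0872
```

drive_tool(
  commands=[
    [0, 0, 0, 0, 0, 0, 0.35],
    [0, 0, 0, 0, 0, 0, 0.35],
    [0, 0, 0, 0, 0, 0, 0.35],
    [0, 0, 0, 0, 0, 0, 0.35],
    [0, 0, 0, 0, 0, 0, 0.35],
    [0, 0, 0, 0, 0, 0, 0.35],
    [0, 0, 0, 0, 0, 0, 0.35],
    [0, 0, 0, 0, 0, 0, 0.35],
    [0, 0, 0, 0, 0, 0, 0.35],
    [0, 0, 0, 0, 0, 0, 0.35],
  ],
  force=20,
)

```text
time_s: 3.18
tool_pos: [0.4289, -0.3573, 0.0793]
tool_rot: [180.0, 0.0, 22.7]
force: [0.8, -0.2, -0.1]
grip_width: 0.0369
```

drive_tool(
  commands=[
    [0, 0, 0, 0, 0, 0, 0.2],
    [0, 0, 0, 0, 0, 0, 0.2],
    [0, 0, 0, 0, 0, 0, 0.2],
    [0, 0, 0, 0, 0, 0, 0.2],
  ],
  force=25,
)

```text
time_s: 3.52
tool_pos: [0.4289, -0.3572, 0.0793]
tool_rot: [180.0, 0.0, 22.7]
force: [-0.7, -1.1, -0.5]
grip_width: 0.0368
```

Run:
```python
from h import *
o=st()
c=env.read_camera("wrist");cv2.imwrite("pics/w2.png",c["img"])
```

```text
t3.52 tcp [ 0.4289 -0.3572  0.0793] rot [179.99   0.    22.67] F [-0.66 -1.11 -0.51] M [-0.08  -0.043  0.028] w 0.0368 q [ 49.4  19.7 -14.2 108.3   6.   52.7 -35. ]
```

View pics/w2.png

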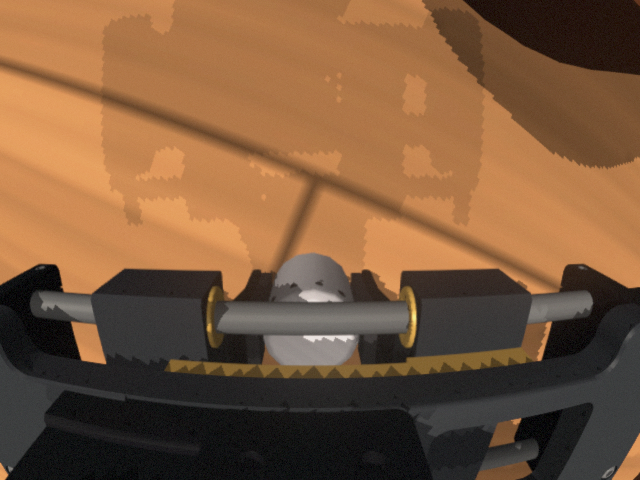

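The hood sits between the pads, at about (312,310) in the wrist view. Lifting it now.

drive_tool(
  commands=[
    [0, 0, -0.3, 0, 0, 0, 0.2],
    [0, 0, -0.6, 0, 0, 0, 0.2],
    [0, 0, -1.0, 0, 0, 0, 0.2],
    [0, 0, -1.4, 0, 0, 0, 0.2],
    [0, 0, -1.6, 0, 0, 0, 0.2],
    [0, 0, -1.6, 0, 0, 0, 0.2],
    [0, 0, -1.6, 0, 0, 0, 0.2],
    [0, 0, -1.6, 0, 0, 0, 0.2],
    [0, 0, -1.2, 0, 0, 0, 0.2],
    [0, 0, -0.6, 0, 0, 0, 0.2],
    [0, 0, -0.3, 0, 0, 0, 0.2],
    [0, 0, 0, 0, 0, 0, 0.2],
  ],
)

```text
time_s: 4.57
tool_pos: [0.429, -0.3572, 0.1978]
tool_rot: [180.0, -0.0, 22.7]
force: [-0.0, -0.1, -0.8]
grip_width: 0.0365
```

Run:
```python
from h import *
to([.4668,.1083,.19],22.6,30)
c=env.read_camera("scene");cv2.imwrite("pics/s2.png",c["img"])
```

```text
t4.57 tcp [ 0.429  -0.3572  0.1978] rot [ 1.7995e+02 -2.0000e-02  2.2680e+01] F [-0.01 -0.06 -0.76] M [-0.043  0.002  0.007] w 0.0365 q [ 50.4  11.8 -14.9 102.8   3.3  65.8 -32.9]
total cm [ 21.432 -41.495   0.752] turn [ 0.05 -0.02  0.08] | per row [ 0.714 -1.383  0.025] [ 0. -0.  0.]
```

View pics/s2.png

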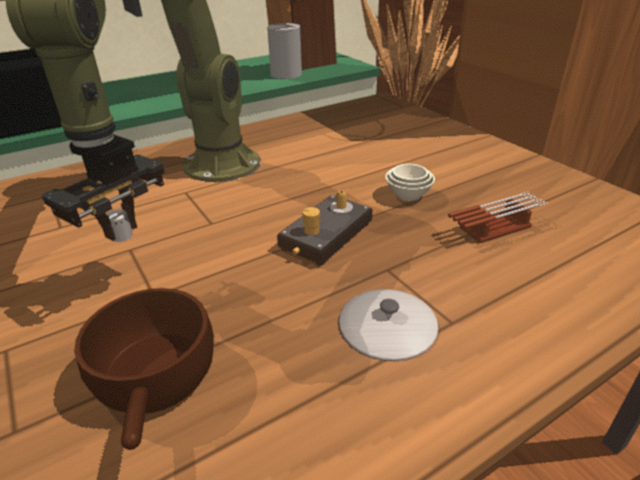

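drive_tool(
  commands=[
    [0.4, -0.8, 0, 0, 0, 0, 0.2],
    [0.8, -1.5, 0, 0, 0, 0, 0.2],
    [1.1, -2.13, 0, 0, 0, 0, 0.2],
    [1.1, -2.13, 0, 0, 0, 0, 0.2],
    [1.1, -2.13, 0, 0, 0, 0, 0.2],
    [1.1, -2.13, 0, 0, 0, 0, 0.2],
    [1.1, -2.13, 0, 0, 0, 0, 0.2],
    [1.1, -2.13, 0, 0, 0, 0, 0.2],
    [1.1, -2.13, 0, 0, 0, 0, 0.2],
    [1.1, -2.13, 0, 0, 0, 0, 0.2],
    [1.1, -2.13, 0, 0, 0, 0, 0.2],
    [1.1, -2.13, 0, 0, 0, 0, 0.2],
    [1.1, -2.13, 0, 0, 0, 0, 0.2],
    [1.1, -2.13, 0, 0, 0, 0, 0.2],
    [1.1, -2.13, 0, 0, 0, 0, 0.2],
    [1.1, -2.13, 0, 0, 0, 0, 0.2],
    [1.1, -2.13, 0, 0, 0, 0, 0.2],
    [1.1, -2.13, 0, 0, 0, 0, 0.2],
    [1.1, -2.13, 0, 0, 0, 0, 0.2],
    [0.8, -1.5, 0, 0, 0, 0, 0.2],
  ],
)

```text
time_s: 6.28
tool_pos: [0.4639, 0.0957, 0.1967]
tool_rot: [-180.0, 0.1, 22.9]
force: [0.0, 0.0, -0.3]
grip_width: 0.0371
```

drive_tool(
  commands=[
    [0.5, -1.0, 0, 0, 0, 0, 0.2],
    [0.2, -0.4, 0, 0, 0, 0, 0.2],
    [0, 0, 0, 0, 0, 0, 0.2],
    [0, 0, 0, 0, 0, 0, 0.2],
    [0, 0, 0, 0, 0, 0, 0.2],
  ],
)

```text
time_s: 6.7
tool_pos: [0.4663, 0.1066, 0.1969]
tool_rot: [180.0, 0.1, 22.6]
force: [0.7, 0.4, -1.9]
grip_width: 0.0368
```

Run:
```python
from h import *
for n in ("top","scene","wrist"):
    c=env.read_camera(n);cv2.imwrite(f"pics/{n}3.png",c["img"])
    if n=="wrist": print(np.round(proj(c,[.4668,.1083,.087],True),1),np.round(proj(c,[.4668,.1083,.049],True),1))
to([.4668,.1083,.19],22.6,30)
```

```text
[309.6 262.7] [309.8 244.6]
t6.85 tcp [0.4667 0.1066 0.1971] rot [1.7998e+02 2.0000e-02 2.2590e+01] F [ 0.49 -0.55 -0.93] M [ 0.017  0.051 -0.04 ] w 0.037 q [ 22.9   3.8 -39.9 112.4   2.7  64.7 -85.5]
total cm [ 0.077 -0.152  0.713] turn [ 0.02  0.02 -0.01] | per row [ 0.003 -0.005  0.024] [ 0.  0. -0.]
```

View pics/top3.png

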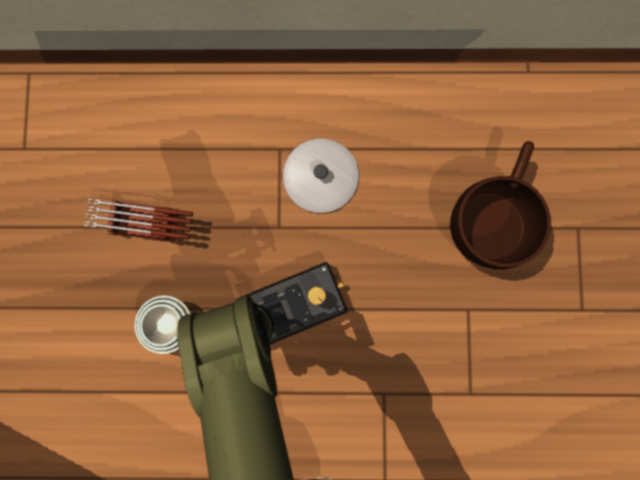

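View pics/scene3.png

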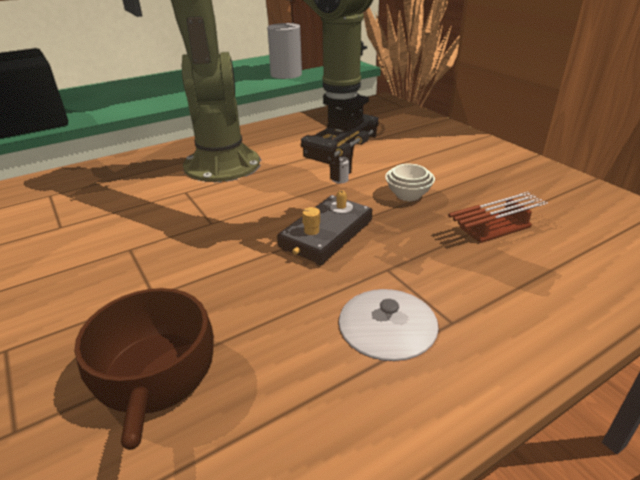

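View pics/wrist3.png

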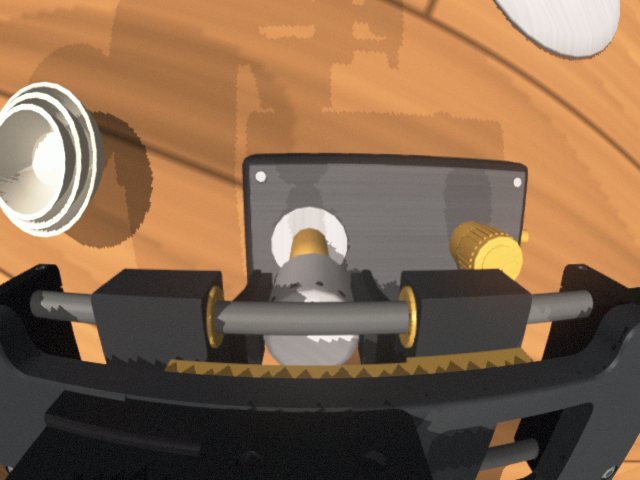

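The wrist view shows the seat's ring centred at about (310,243), matching the prediction of (309.8,244.6). The hood is just short of the axis along the jaws. I'll correct that, then lower in stages.

drive_tool(
  commands=[
    [0.08, -0.08, 0.2, 0, 0, 0, 0.2],
    [0.06, -0.07, 0.4, 0, 0, 0, 0.2],
    [0, 0, 0.6, 0, 0, 0, 0.2],
    [0, 0, 0.6, 0, 0, 0, 0.2],
    [0, 0, 0.6, 0, 0, 0, 0.2],
    [0, 0, 0.5, 0, 0, 0, 0.2],
    [0, 0, 0.4, 0, 0, 0, 0.2],
    [0, 0, 0.4, 0, 0, 0, 0.2],
    [0, 0, 0.4, 0, 0, 0, 0.2],
    [0, 0, 0.4, 0, 0, 0, 0.2],
    [0, 0, 0, 0, 0, 0, 0.2],
    [0, 0, 0, 0, 0, 0, 0.2],
  ],
)

```text
time_s: 7.85
tool_pos: [0.4673, 0.1094, 0.152]
tool_rot: [-180.0, 0.0, 22.7]
force: [-0.0, -0.0, 0.3]
grip_width: 0.037
```

Run:
```python
from h import *
for n in ("scene","wrist"):
    c=env.read_camera(n)
    I=c["img"]
    if n=="scene":I=cv2.resize(I[120:260,270:410],None,fx=4,fy=4,interpolation=cv2.INTER_CUBIC)
    cv2.imwrite(f"pics/{n}4.png",I)
to([.4668,.1083,.1283],22.6,10)
```

```text
t7.95 tcp [0.4676 0.1094 0.1524] rot [ 1.7999e+02 -2.0000e-02  2.2680e+01] F [-0.31 -0.33 -0.92] M [-0.007  0.011 -0.025] w 0.0371 q [ 21.8   7.5 -40.  114.9   5.6  59.4 -88.2]
total cm [-0.12   0.074  2.412] turn [ 0.01 -0.02  0.08] | per row [-0.012  0.007  0.241] [ 0.   -0.    0.01]
```

View pics/scene4.png

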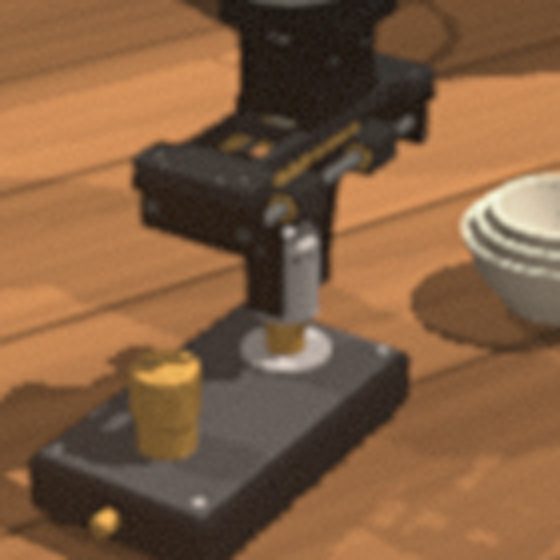

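View pics/wrist4.png

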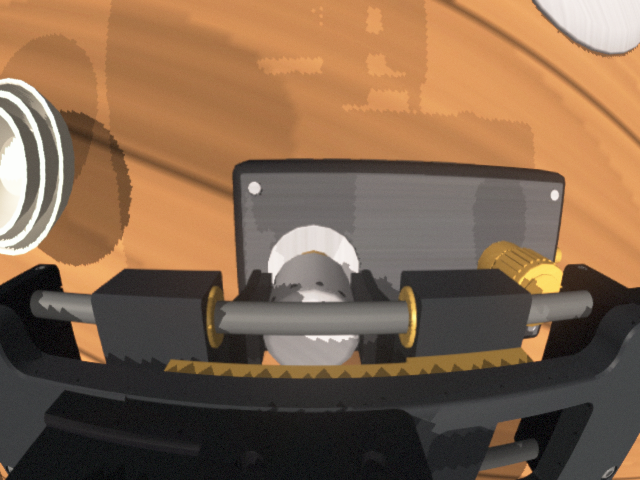

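The hood is threaded over the tube, with the tube at about (285,338) in the crop and no contact force. Lowering on.

drive_tool(
  commands=[
    [-0.03, 0.05, 0.3, 0, 0, 0, 0.2],
    [0, 0, 0.4, 0, 0, 0, 0.2],
    [0, 0, 0.4, 0, 0, 0, 0.2],
    [0, 0, 0.4, 0, 0, 0, 0.2],
    [0, 0, 0.3, 0, 0, 0, 0.2],
    [0, 0, 0.2, 0, 0, 0, 0.2],
    [0, 0, 0.1, 0, 0, 0, 0.2],
    [0, 0, 0.1, 0, 0, 0, 0.2],
    [0, 0, 0, 0, 0, 0, 0.2],
  ],
)

```text
time_s: 8.7
tool_pos: [0.4673, 0.1088, 0.1301]
tool_rot: [-180.0, 0.0, 22.7]
force: [0.4, -0.8, -0.9]
grip_width: 0.0369
```

drive_tool(
  commands=[
    [0, 0, 0.06, 0, 0, 0, 0.2],
    [0, 0, 0.06, 0, 0, 0, 0.2],
    [0, 0, 0.06, 0, 0, 0, 0.2],
    [0, 0, 0, 0, 0, 0, 0.2],
    [0, 0, 0, 0, 0, 0, 0.2],
  ],
)

```text
time_s: 9.12
tool_pos: [0.4674, 0.1088, 0.1284]
tool_rot: [180.0, 0.0, 22.7]
force: [-0.1, -0.5, -1.1]
grip_width: 0.037
```

drive_tool(
  commands=[
    [0, 0, 0.05, 0, 0, 0, 0.2],
    [0, 0, 0, 0, 0, 0, 0.2],
    [0, 0, 0, 0, 0, 0, 0.2],
  ],
)

```text
time_s: 9.37
tool_pos: [0.4674, 0.1088, 0.1282]
tool_rot: [180.0, -0.0, 22.7]
force: [-2.2, -0.2, 3.1]
grip_width: 0.0366
```

drive_tool(
  commands=[
    [0, 0, 0.05, 0, 0, 0, 0.2],
    [0, 0, 0, 0, 0, 0, 0.2],
    [0, 0, 0, 0, 0, 0, 0.2],
  ],
)

```text
time_s: 9.62
tool_pos: [0.4675, 0.1089, 0.1282]
tool_rot: [180.0, 0.0, 22.7]
force: [-3.0, -0.8, 8.2]
grip_width: 0.0366
```

Run:
```python
from h import *
for n in ("scene",):
    c=env.read_camera(n)
    I=c["img"]
    if n=="scene":I=cv2.resize(I[140:240,300:400],None,fx=6,fy=6,interpolation=cv2.INTER_CUBIC)
    cv2.imwrite(f"pics/{n}5.png",I)
st()
```

```text
t9.67 tcp [0.4675 0.1089 0.1282] rot [1.7997e+02 1.0000e-02 2.2670e+01] F [-3.45 -0.9   8.39] M [-0.148  0.716  0.032] w 0.0369 q [ 21.2   9.7 -39.7 116.2   7.4  56.6 -89.6]
```

View pics/scene5.png

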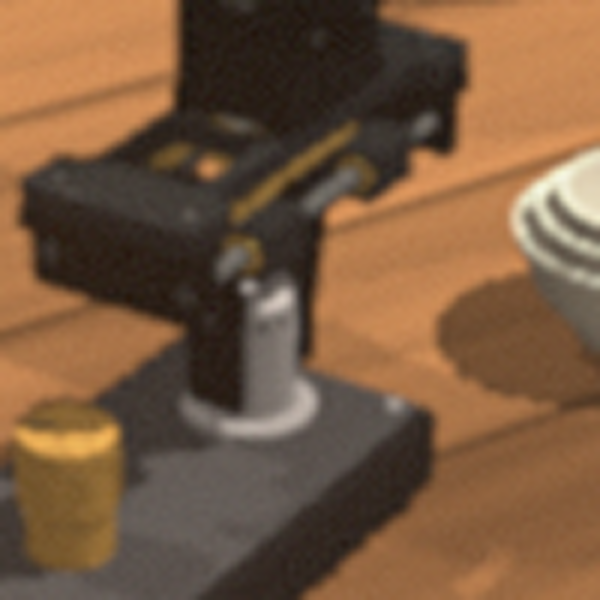

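The hood is on its seat ring, at about (265,405) in the crop. Contact is 8 N at TCP z = 0.1282, where I expected 0.1283. I'll ease the push, open and rise.

drive_tool(
  commands=[
    [0, 0, -0.08, 0, 0, 0, 0.2],
    [0, 0, 0, 0, 0, 0, 0.2],
    [0, 0, 0, 0, 0, 0, 0.5],
    [0, 0, 0, 0, 0, 0, 0.6],
    [0, 0, 0, 0, 0, 0, 0.8],
    [0, 0, 0, 0, 0, 0, 0.8],
    [0, 0, 0, 0, 0, 0, 0.8],
    [0, 0, 0, 0, 0, 0, 0.8],
  ],
)

```text
time_s: 10.33
tool_pos: [0.4673, 0.1088, 0.1282]
tool_rot: [180.0, 0.0, 22.7]
force: [-0.7, 0.1, 0.3]
grip_width: 0.0665
```

drive_tool(
  commands=[
    [0, 0, -0.4, 0, 0, 0, 0.8],
    [0, 0, -0.8, 0, 0, 0, 0.8],
    [0, 0, -1.2, 0, 0, 0, 1],
    [0, 0, -1.6, 0, 0, 0, 1],
    [0, 0, -2.0, 0, 0, 0, 1],
    [0, 0, -2.0, 0, 0, 0, 1],
    [0, 0, -1.0, 0, 0, 0, 1],
    [0, 0, 0, 0, 0, 0, 1],
  ],
)

```text
time_s: 11.0
tool_pos: [0.469, 0.1093, 0.2215]
tool_rot: [179.9, -0.3, 22.7]
force: [0.8, 0.2, 0.5]
grip_width: 0.0868
```

Run:
```python
from h import *
for n in ("scene","wrist"):
    c=env.read_camera(n)
    I=c["img"]
    if n=="scene":I=cv2.resize(I[140:260,270:390],None,fx=5,fy=5,interpolation=cv2.INTER_CUBIC)
    cv2.imwrite(f"pics/{n}6.png",I)
to([.5113,.0012,.18],225,29)
```

```text
t11.10 tcp [0.4674 0.1087 0.2184] rot [ 1.7996e+02 -3.0000e-02  2.2660e+01] F [-0.32 -0.41 -0.08] M [-0.006  0.029  0.06 ] w 0.0868 q [ 23.3   2.5 -40.  110.9   1.8  67.1 -84.8]
total cm [-0.094 11.609  3.852] turn [-4.0000e-02 -7.0000e-02  1.5766e+02] | per row [-0.003  0.4    0.133] [-0.   -0.    5.44]
```

View pics/scene6.png

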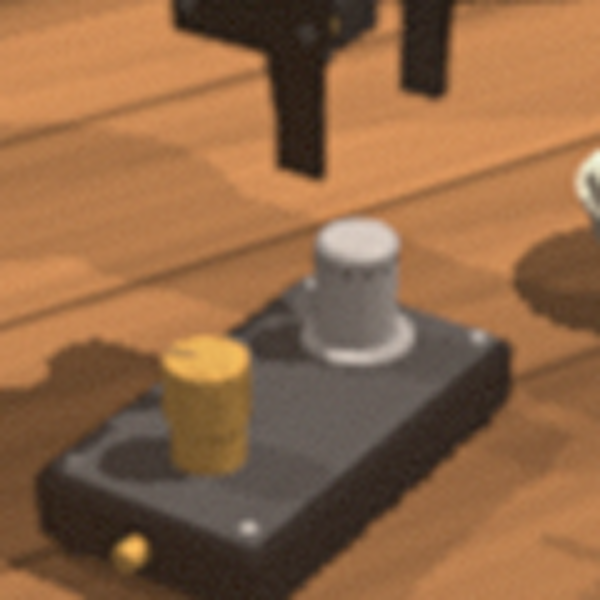

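View pics/wrist6.png

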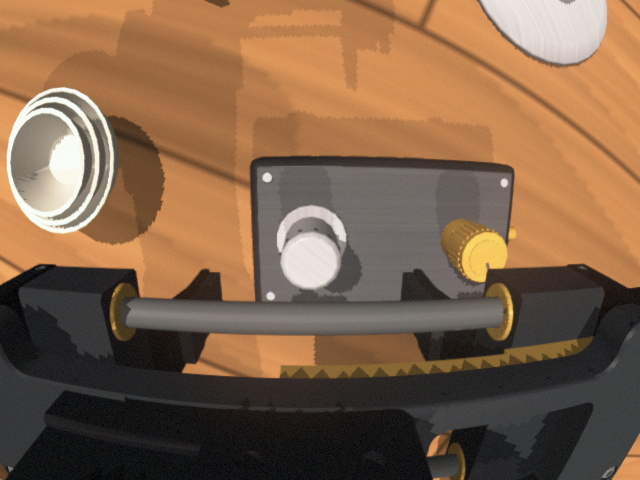

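The hood stands level on its seat, released (scene crop (358,290), wrist view (311,255)). Now to the cap: I'll move over it and wind the wrist up so that one grasp can cover most of the turn.

drive_tool(
  commands=[
    [0, 1.0, 0, 0, 0, 0, 1],
    [0, 2.0, 0.4, 0, 0, 0, 1],
    [0, 2.5, 0.4, 0, 0, 0, 1],
    [0, 2.5, 0.4, 0, 0, 0, 1],
    [-0.05, 2.0, 0.4, 0, 0, 0, 1],
    [-0.05, 1.6, 0.4, 0, 0, 0, 1],
    [0, 0, 0, 0, 0, -4, 1],
    [0, 0, 0, 0, 0, -7, 1],
    [0, 0, 0, 0, 0, -7, 1],
    [0, 0, 0, 0, 0, -7, 1],
    [0, 0, 0, 0, 0, -7, 1],
    [0, 0, 0, 0, 0, -7, 1],
    [0, 0, 0, 0, 0, -7, 1],
    [0, 0, 0, 0, 0, -7, 1],
    [0, 0, 0, 0, 0, -7, 1],
    [0, 0, 0, 0, 0, -7, 1],
    [0, 0, 0, 0, 0, -7, 1],
    [0, 0, 0, 0, 0, -7, 1],
    [0, 0, 0, 0, 0, -7, 1],
  ],
)

```text
time_s: 12.68
tool_pos: [0.5106, 0.0011, 0.1971]
tool_rot: [-179.9, -0.1, 111.0]
force: [-0.3, 0.5, 0.3]
grip_width: 0.0872
```

Run:
```python
from h import *
to([.5113,.0012,.18],225,20)
```

```text
t12.68 tcp [0.5106 0.0011 0.1971] rot [-1.7990e+02 -6.0000e-02  1.1104e+02] F [-0.29  0.47  0.34] M [ 0.011 -0.163  0.015] w 0.0872 q [ 35.9   8.8 -41.7 108.3   6.4  65.4  12.9]
total cm [-0.014  0.068  1.711] turn [   0.     -0.14 -113.96] | per row [-0.001  0.003  0.086] [ 0.   -0.01 -5.7 ]
```

drive_tool(
  commands=[
    [0, 0, 0, 0, 0, -7, 1],
    [0, 0, 0, 0, 0, -7, 1],
    [0, 0, 0, 0, 0, -7, 1],
    [0, 0, 0, 0, 0, -7, 1],
    [0, 0, 0, 0, 0, -7, 1],
    [0, 0, 0, 0, 0, -7, 1],
    [0, 0, 0, 0, 0, -7, 1],
    [0, 0, 0, 0, 0, -7, 1],
    [0, 0, 0, 0, 0, -7, 1],
    [0, 0, 0, 0, 0, -7, 1],
    [0, 0, 0, 0, 0, -7, 1],
    [0, 0, 0, 0, 0, -7, 1],
    [0, 0, 0, 0, 0, -7, 1],
    [0, 0, 0, 0, 0, -7, 1],
    [0, 0, 0, 0, 0, -7, 1],
    [0, 0, 0, 0, 0, -4, 1],
    [0, 0, 0, 0, 0, 0, 1],
    [0, 0, 0, 0, 0, 0, 1],
  ],
)

```text
time_s: 14.18
tool_pos: [0.5108, 0.0011, 0.1975]
tool_rot: [179.9, -0.0, -140.5]
force: [-0.6, -0.4, 0.4]
grip_width: 0.0866
```

Run:
```python
from h import *
c=env.read_camera("wrist");cv2.imwrite("pics/w7.png",c["img"])
print(np.round(proj(c,[.5113,.0012,.0945],True),1))
t=env.read_camera("top");cv2.imwrite("pics/t7.png",cv2.resize(t["img"][240:360,230:370],None,fx=5,fy=5,interpolation=cv2.INTER_CUBIC))
to([.5113,.0012,.1315],None,10)
```

```text
[308.8 267. ]
t14.28 tcp [0.5109 0.0012 0.1978] rot [ 1.7996e+02 -3.0000e-02 -1.4042e+02] F [-0.46  1.11 -0.31] M [ 0.134 -0.086  0.003] w 0.0871 q [ 46.2  10.9 -53.4 108.    9.6  65.8 118.9]
total cm [-0.029 -0.032  6.628] turn [ 0.04 -0.03 -0.  ] | per row [-0.003 -0.003  0.663] [ 0. -0. -0.]
```

View pics/w7.png

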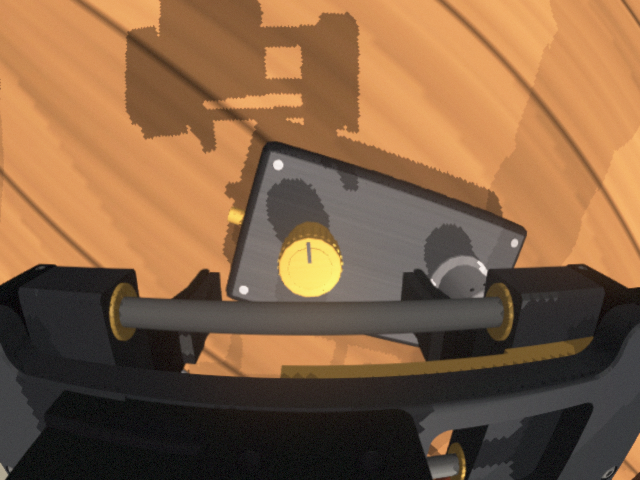

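The wrist view shows the cap's top at about (310,267), against a predicted (309,267). The index line runs up from there to (309,243). I'll measure its angle.

```bash
cat >> h.py <<'E'
def index(z=.0945,name=None):
    c=env.read_camera("wrist");x0,y0,x1,y1=265,225,355,305
    I=c["img"][y0:y1,x0:x1];hsv=cv2.cvtColor(I,cv2.COLOR_BGR2HSV)
    if name: cv2.imwrite(name,cv2.resize(I,None,fx=7,fy=7,interpolation=cv2.INTER_CUBIC))
    m=((hsv[...,0]<40)&(hsv[...,1]>130)&(hsv[...,2]>190)).astype(np.uint8)
    return c,hsv,m,(x0,y0)
E
python3 - <<'E'
from h import *
c,hsv,m,(x0,y0)=index(name="pics/i7.png")
for p,q in [((309.5,262),(309,243)),((310,262),(308.5,242))]:
    a=plane(c,*p,.0945,True);b=plane(c,*q,.0945,True);print(a.round(4),b.round(4),np.degrees(np.arctan2(b[1]-a[1],b[0]-a[0])))
print(plane(c,310.5,267,.0945,True))
E
```

```text
[ 5.09e-01 -2.00e-04  9.45e-02] [ 0.5007 -0.0075  0.0945] -138.99298831329398
[ 0.5089 -0.      0.0945] [ 0.5004 -0.008   0.0945] -136.333626923385
[0.51095655 0.00209997 0.0945    ]
```

View pics/i7.png

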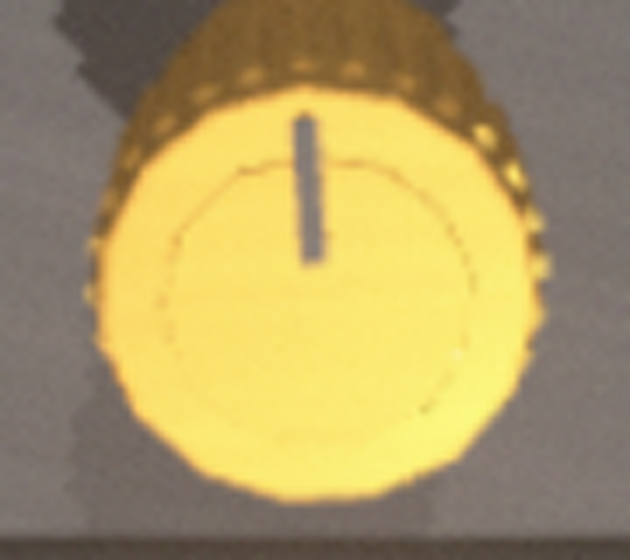

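drive_tool(
  commands=[
    [0, 0.03, 0.5, 0, 0, 0, 1],
    [0, 0, 1, 0, 0, 0, 1],
    [0, 0, 1.1, 0, 0, 0, 1],
    [0, 0, 1.1, 0, 0, 0, 1],
    [0, 0, 1.1, 0, 0, 0, 1],
    [0, 0, 1.0, 0, 0, 0, 1],
    [0, 0, 0.5, 0, 0, 0, 1],
    [0, 0, 0.3, 0, 0, 0, 1],
    [0, 0, 0, 0, 0, 0, 1],
    [0, 0, 0, 0, 0, 0, 1],
  ],
)

```text
time_s: 15.17
tool_pos: [0.5112, 0.0018, 0.1324]
tool_rot: [-180.0, 0.0, -140.3]
force: [-0.4, -0.4, 0.4]
grip_width: 0.0869
```

drive_tool(
  commands=[
    [0, 0, 0, 0, 0, 0, 0.6],
    [0, 0, 0, 0, 0, 0, 0.5],
    [0, 0, 0, 0, 0, 0, 0.4],
    [0, 0, 0, 0, 0, 0, 0.3],
    [0, 0, 0, 0, 0, 0, 0.2],
    [0, 0, 0, 0, 0, 0, 0.2],
    [0, 0, 0, 0, 0, 0, 0.2],
    [0, 0, 0, 0, 0, 0, 0.2],
    [0, 0, 0, 0, 0, 0, 0.2],
    [0, 0, 0, 0, 0, 0, 0.2],
  ],
  force=30,
)

```text
time_s: 16.0
tool_pos: [0.5114, 0.001, 0.1323]
tool_rot: [-179.9, 0.0, -140.3]
force: [1.7, -1.4, -1.3]
grip_width: 0.0351
```

Run:
```python
from h import *
st()
c=env.read_camera("wrist");cv2.imwrite("pics/w8.png",c["img"][200:400,180:440])
```

```text
t16.00 tcp [0.5114 0.001  0.1323] rot [-1.7993e+02  2.0000e-02 -1.4035e+02] F [ 1.71 -1.42 -1.27] M [-0.089 -0.356  0.003] w 0.0351 q [ 43.3  16.3 -51.5 111.6  15.   58.9 114.7]
```

View pics/w8.png

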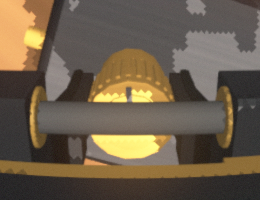

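The cap is gripped (about (128,105) in the crop) and the index line shows above the bar. Turning clockwise while following the thread down.

drive_tool(
  commands=[
    [0, -0.07, 0, 0, 0, 0, 0.2],
    [0, 0, 0.003, 0, 0, 3, 0.2],
    [0, 0, 0.006, 0, 0, 5, 0.2],
    [0, 0, 0.008, 0, 0, 7, 0.2],
    [0, 0, 0.008, 0, 0, 7, 0.2],
    [0, 0, 0.008, 0, 0, 7, 0.2],
    [0, 0, 0.008, 0, 0, 7, 0.2],
    [0, 0, 0.008, 0, 0, 7, 0.2],
    [0, 0, 0.006, 0, 0, 5, 0.2],
    [0, 0, 0.003, 0, 0, 3, 0.2],
  ],
)

```text
time_s: 16.88
tool_pos: [0.5115, 0.0009, 0.1317]
tool_rot: [-180.0, 0.0, 168.5]
force: [0.6, -1.4, -0.1]
grip_width: 0.0352
```

Run:
```python
from h import *
st()
c=env.read_camera("wrist");cv2.imwrite("pics/w9.png",cv2.resize(c["img"][220:380,220:400],None,fx=4,fy=4))
st()
```

```text
t16.88 tcp [0.5115 0.0009 0.1317] rot [-1.7997e+02  2.0000e-02  1.6845e+02] F [ 0.6  -1.42 -0.14] M [-0.129 -0.357  0.031] w 0.0352 q [ 36.3  14.3 -43.3 111.8  11.6  58.2  66.1]
t16.93 tcp [0.5115 0.0009 0.1317] rot [-1.7998e+02  2.0000e-02  1.6839e+02] F [ 1.34 -1.87  0.09] M [-0.197 -0.37  -0.009] w 0.0351 q [ 36.2  14.3 -43.3 111.8  11.5  58.2  66.1]
```

View pics/w9.png

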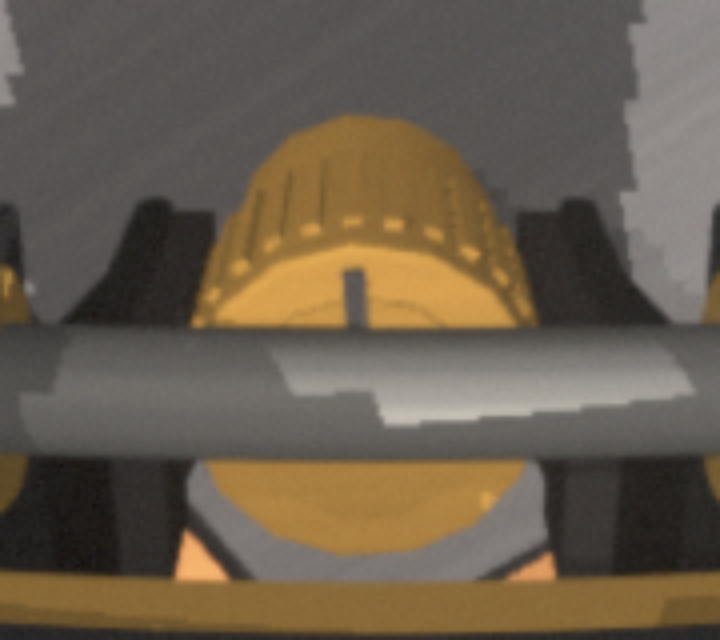

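The index line stayed put in the gripper, so the cap is turning with it: 51° so far. Continuing.

drive_tool(
  commands=[
    [0, 0, 0.003, 0, 0, 3, 0.2],
    [0, 0, 0.006, 0, 0, 5, 0.2],
    [0, 0, 0.008, 0, 0, 7, 0.2],
    [0, 0, 0.008, 0, 0, 7, 0.2],
    [0, 0, 0.008, 0, 0, 7, 0.2],
    [0, 0, 0.008, 0, 0, 7, 0.2],
    [0, 0, 0.008, 0, 0, 7, 0.2],
    [0, 0, 0.008, 0, 0, 7, 0.2],
    [0, 0, 0.008, 0, 0, 7, 0.2],
    [0, 0, 0.008, 0, 0, 7, 0.2],
    [0, 0, 0.006, 0, 0, 5, 0.2],
    [0, 0, 0.003, 0, 0, 3, 0.2],
    [0, 0, 0, 0, 0, 0, 0.2],
  ],
)

```text
time_s: 18.02
tool_pos: [0.5115, 0.0007, 0.1309]
tool_rot: [-180.0, 0.0, 96.7]
force: [0.2, -1.6, 1.1]
grip_width: 0.035
```

Run:
```python
from h import *
st()
```

```text
t18.02 tcp [0.5115 0.0007 0.1309] rot [-1.7999e+02  4.0000e-02  9.6670e+01] F [ 0.2  -1.56  1.13] M [-0.514 -0.253 -0.106] w 0.035 q [ 27.7  12.6 -33.6 112.1   8.3  57.6  -3.1]
```

drive_tool(
  commands=[
    [0, 0, 0.006, 0, 0, 5, 0.2],
    [0, 0, 0.008, 0, 0, 7, 0.2],
    [0, 0, 0.008, 0, 0, 7, 0.2],
    [0, 0, 0.008, 0, 0, 7, 0.2],
    [0, 0, 0.008, 0, 0, 7, 0.2],
    [0, 0, 0.006, 0, 0, 5, 0.2],
    [0, 0, 0.003, 0, 0, 3, 0.2],
    [0, 0, 0, 0, 0, 0, 0.2],
  ],
)

```text
time_s: 18.68
tool_pos: [0.5114, 0.0007, 0.1304]
tool_rot: [180.0, 0.0, 55.7]
force: [-0.3, -3.1, 0.6]
grip_width: 0.0353
```

Run:
```python
from h import *
st()
c=env.read_camera("wrist");cv2.imwrite("pics/w10.png",cv2.resize(c["img"][220:380,220:400],None,fx=4,fy=4))
```

```text
t18.68 tcp [0.5114 0.0007 0.1304] rot [1.7999e+02 4.0000e-02 5.5730e+01] F [-0.32 -3.08  0.58] M [-0.625 -0.145 -0.024] w 0.0353 q [ 23.3  12.  -28.8 112.2   6.9  57.4 -42.9]
```

View pics/w10.png

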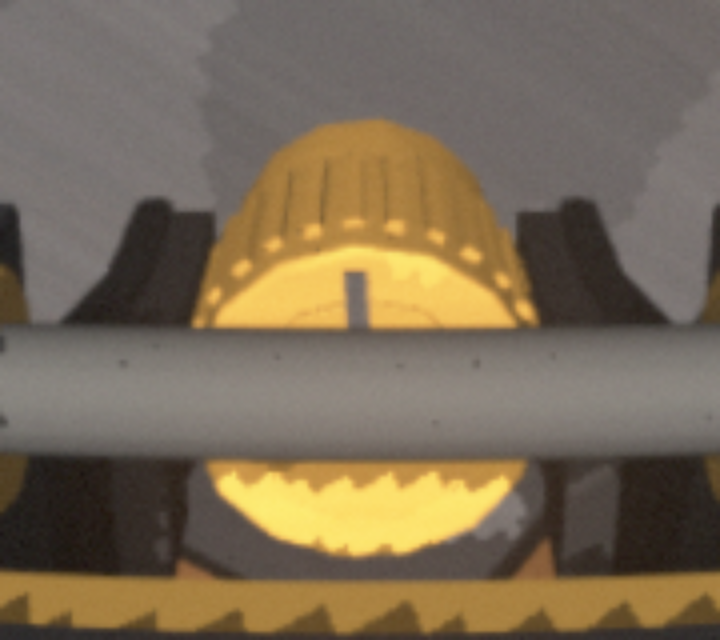

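drive_tool(
  commands=[
    [0, 0, 0.004, 0, 0, 4, 0.2],
    [0, 0, 0.007, 0, 0, 6, 0.2],
    [0, 0, 0.007, 0, 0, 6, 0.2],
    [0, 0, 0.007, 0, 0, 6, 0.2],
    [0, 0, 0.005, 0, 0, 4, 0.2],
    [0, 0, 0.002, 0, 0, 2, 0.2],
  ],
)

```text
time_s: 19.23
tool_pos: [0.5113, 0.0008, 0.1301]
tool_rot: [180.0, 0.0, 27.7]
force: [-0.4, -2.4, 1.0]
grip_width: 0.0352
```

```bash
python3 -c "
from h import *
st()"
```

```text
t19.23 tcp [0.5113 0.0008 0.1301] rot [1.7998e+02 4.0000e-02 2.7680e+01] F [-0.36 -2.4   0.99] M [-0.594  0.058  0.052] w 0.0352 q [ 20.5  11.7 -25.6 112.4   6.   57.3 -70.3]
```

drive_tool(
  commands=[
    [0, 0, 0.002, 0, 0, 2, 0.2],
    [0, 0, 0.002, 0, 0, 2, 0.2],
  ],
)

```text
time_s: 19.4
tool_pos: [0.5113, 0.0008, 0.1301]
tool_rot: [180.0, 0.0, 23.8]
force: [-0.1, -2.6, 2.1]
grip_width: 0.0352
```

```bash
python3 -c "
from h import *
st()"
```

```text
t19.40 tcp [0.5113 0.0008 0.1301] rot [1.7998e+02 4.0000e-02 2.3780e+01] F [-0.08 -2.58  2.06] M [-0.628  0.052  0.101] w 0.0352 q [ 20.1  11.6 -25.2 112.4   5.9  57.3 -74.1]
```

drive_tool(
  commands=[
    [0, 0, 0.002, 0, 0, 2, 0.2],
    [0, 0, 0, 0, 0, 2, 0.2],
  ],
)

```text
time_s: 19.57
tool_pos: [0.5112, 0.0008, 0.13]
tool_rot: [180.0, 0.0, 19.8]
force: [0.6, -2.7, 1.8]
grip_width: 0.0352
```

```bash
python3 -c "
from h import *
st()"
```

```text
t19.57 tcp [0.5112 0.0008 0.13  ] rot [1.7998e+02 4.0000e-02 1.9770e+01] F [ 0.57 -2.75  1.82] M [-0.581  0.033  0.092] w 0.0352 q [ 19.7  11.6 -24.8 112.4   5.8  57.2 -78. ]
```

drive_tool(
  commands=[
    [0, 0, 0, 0, 0, 2, 0.2],
    [0, 0, 0, 0, 0, 0, 0.2],
  ],
)

```text
time_s: 19.73
tool_pos: [0.5113, 0.0008, 0.13]
tool_rot: [180.0, 0.0, 17.8]
force: [-1.1, -3.0, 1.4]
grip_width: 0.0354
```

```bash
python3 -c "
from h import *
st()"
```

```text
t19.73 tcp [0.5113 0.0008 0.13  ] rot [1.7996e+02 4.0000e-02 1.7830e+01] F [-1.06 -3.    1.37] M [-0.601  0.049  0.327] w 0.0354 q [ 19.5  11.6 -24.6 112.4   5.7  57.2 -79.9]
```

drive_tool(
  commands=[
    [0, 0, 0, 0, 0, 2, 0.2],
    [0, 0, 0, 0, 0, 0, 0.2],
  ],
)

```text
time_s: 19.9
tool_pos: [0.5115, 0.0009, 0.13]
tool_rot: [179.9, 0.0, 15.9]
force: [-0.4, -3.1, 1.5]
grip_width: 0.0353
```

```bash
python3 -c "
from h import *
st()"
```

```text
t19.90 tcp [0.5115 0.0009 0.13  ] rot [1.7995e+02 1.0000e-02 1.5890e+01] F [-0.41 -3.14  1.47] M [-0.668 -0.051  0.599] w 0.0353 q [ 19.3  11.5 -24.3 112.4   5.7  57.2 -81.8]
```

The cap meets its stop at yaw 19–20: Mz rises from 0.1 to 0.6 N m. That matches the index-line estimate of 19°. Backing off anticlockwise, I'll first watch for the torque to reverse.

drive_tool(
  commands=[
    [0, 0, 0, 0, 0, -2, 0.2],
    [0, 0, 0, 0, 0, 0, 0.2],
  ],
)

```text
time_s: 20.07
tool_pos: [0.5114, 0.0009, 0.13]
tool_rot: [180.0, 0.0, 17.8]
force: [1.0, -2.5, 1.8]
grip_width: 0.0353
```

```bash
python3 -c "
from h import *
st()"
```

```text
t20.07 tcp [0.5114 0.0009 0.13  ] rot [1.7999e+02 1.0000e-02 1.7840e+01] F [ 0.96 -2.52  1.81] M [-0.622 -0.062  0.119] w 0.0353 q [ 19.5  11.6 -24.6 112.4   5.7  57.2 -79.9]
```

drive_tool(
  commands=[
    [0, 0, 0, 0, 0, -2, 0.2],
    [0, 0, 0, 0, 0, 0, 0.2],
  ],
)

```text
time_s: 20.23
tool_pos: [0.5115, 0.0008, 0.1301]
tool_rot: [180.0, -0.0, 19.7]
force: [0.5, -2.4, 2.3]
grip_width: 0.0353
```

```bash
python3 -c "
from h import *
st()"
```

```text
t20.23 tcp [0.5115 0.0008 0.1301] rot [180.    -0.    19.72] F [ 0.51 -2.45  2.33] M [-0.629  0.01   0.004] w 0.0353 q [ 19.7  11.6 -24.8 112.4   5.7  57.2 -78. ]
```

drive_tool(
  commands=[
    [0, 0, 0, 0, 0, -2, 0.2],
    [0, 0, 0, 0, 0, 0, 0.2],
  ],
)

```text
time_s: 20.4
tool_pos: [0.5115, 0.0009, 0.1301]
tool_rot: [180.0, -0.0, 21.7]
force: [-0.3, -2.1, 2.3]
grip_width: 0.0352
```

```bash
python3 -c "
from h import *
st()"
```

```text
t20.40 tcp [0.5115 0.0009 0.1301] rot [179.99  -0.    21.68] F [-0.27 -2.13  2.29] M [-0.64  -0.037  0.033] w 0.0352 q [ 19.9  11.6 -25.  112.4   5.8  57.2 -76.1]
```

drive_tool(
  commands=[
    [0, 0, -0.004, 0, 0, -4, 0.2],
    [0, 0, -0.008, 0, 0, -7, 0.2],
    [0, 0, -0.008, 0, 0, -7, 0.2],
    [0, 0, -0.008, 0, 0, -7, 0.2],
    [0, 0, -0.008, 0, 0, -7, 0.2],
    [0, 0, -0.008, 0, 0, -7, 0.2],
    [0, 0, -0.008, 0, 0, -7, 0.2],
    [0, 0, -0.008, 0, 0, -7, 0.2],
    [0, 0, -0.008, 0, 0, -7, 0.2],
    [0, 0, -0.008, 0, 0, -7, 0.2],
    [0, 0, -0.008, 0, 0, -7, 0.2],
    [0, 0, -0.008, 0, 0, -7, 0.2],
    [0, 0, -0.005, 0, 0, -5, 0.2],
    [0, 0, -0.002, 0, 0, -2, 0.2],
    [0, 0, 0, 0, 0, 0, 0.2],
    [0, 0, 0, 0, 0, 0, 0.2],
  ],
)

```text
time_s: 21.73
tool_pos: [0.5114, 0.0009, 0.131]
tool_rot: [-180.0, 0.0, 109.6]
force: [-1.2, -3.0, 2.8]
grip_width: 0.0352
```

Run:
```python
from h import *
st()
for n in ("top","scene","wrist"):
    c=env.read_camera(n);I=c["img"]
    if n=="wrist": I=cv2.resize(I[220:380,220:400],None,fx=4,fy=4)
    cv2.imwrite(f"pics/{n}11.png",I)
# where along the burner y axis should the index appear: cap top z
z=.079+.013+.001
import math
for a in (106.6,112.6,118.6):
    print(a,[ (np.array(proj(c,[.5113+r*math.cos(math.radians(a)),.0010+r*math.sin(math.radians(a)),z],True))-[220,220])*4 for r in (.004,.010,.015)])
```

```text
t21.73 tcp [0.5114 0.0009 0.131 ] rot [-1.7999e+02  1.0000e-02  1.0956e+02] F [-1.19 -2.98  2.81] M [-0.565 -0.051  0.105] w 0.0352 q [ 29.1  12.9 -35.2 112.    8.7  57.7   9.5]
106.6 [array([360.00644881, 380.03634039]), array([363.2648348 , 325.10572707]), array([366.05736182, 277.84816641])]
112.6 [array([355.74949099, 380.02975371]), array([352.45626875, 325.08971407]), array([349.64278452, 277.82482158])]
118.6 [array([351.51684842, 380.41551995]), array([341.71274129, 326.08543779]), array([333.33136516, 279.35892669])]
```

View pics/wrist11.png

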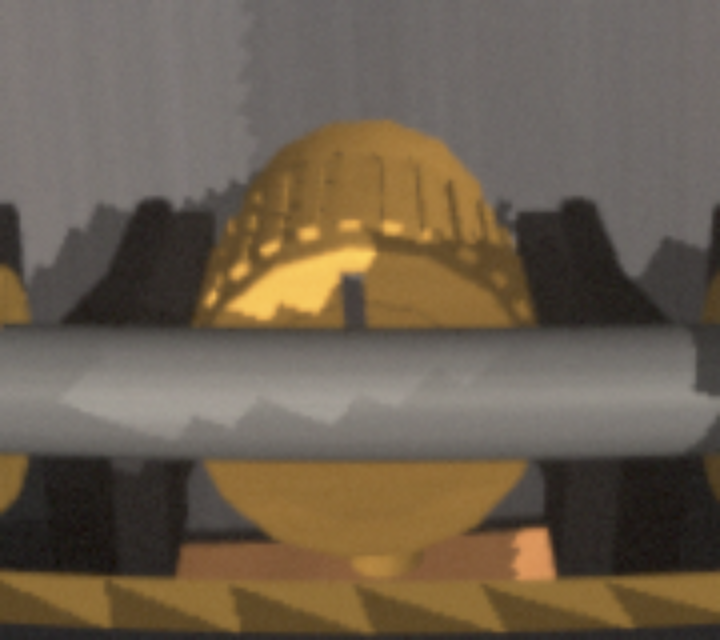

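View pics/scene11.png

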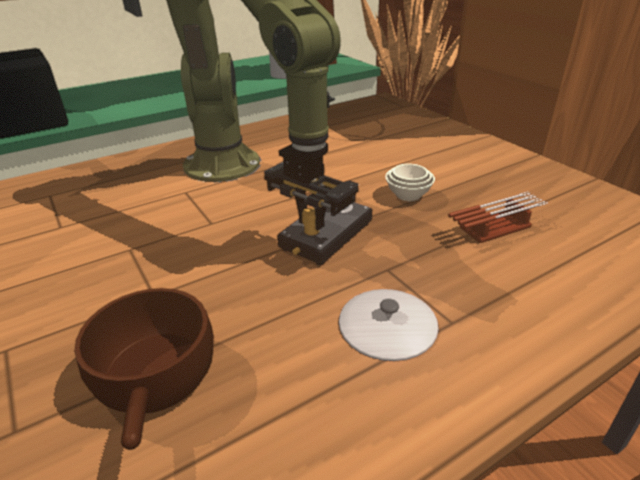

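View pics/top11.png

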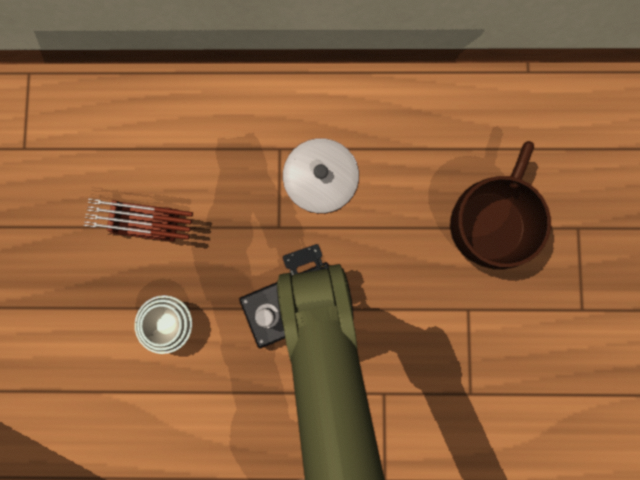

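Run:
```python
from h import *
T=env.read_camera("top");x0,y0=250,302;I=cv2.resize(T["img"][y0:330,x0:285],None,fx=8,fy=8,interpolation=cv2.INTER_CUBIC)
h=cv2.cvtColor(I,cv2.COLOR_BGR2HSV);m=((h[...,1]<60)&(h[...,2]>165)).astype(np.uint8)
cs,_=cv2.findContours(m,cv2.RETR_EXTERNAL,cv2.CHAIN_APPROX_NONE);k=max(cs,key=cv2.contourArea);e=cv2.fitEllipse(cv2.convexHull(k))
u,v=(e[0][0]+.5)/8-.5+x0,(e[0][1]+.5)/8-.5+y0;print(u,v,np.array(e[1])/8,plane(T,u,v,.099))
cv2.imwrite("pics/h12.png",I);st()
```

```text
263.59242057800293 317.17268657684326 [15.48175049 16.8129673 ] [0.46629512 0.10833303 0.099     ]
t21.93 tcp [0.5114 0.001  0.131 ] rot [-1.7999e+02  2.0000e-02  1.0963e+02] F [-0.57 -3.99  2.32] M [-0.64  -0.055 -0.045] w 0.0356 q [ 29.1  12.9 -35.2 112.    8.7  57.7   9.5]
```

View pics/h12.png

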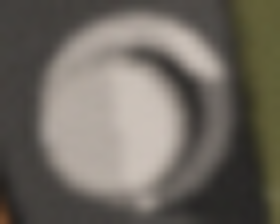

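The lid of the hood, at about (115,125) in the crop, is centred over its seat: (0.466, 0.108) assuming the seated height, against the seat at (0.467, 0.108). The cap is held steady a quarter turn back, so I'm handing in.

```bash
python3 -c "
from cell import env
print(env.sign_off())"
```

```text
the job is handed in; nothing more can be done
None
```

The burner is ready for lighting: the hood sits level on its seat and has been let go. The gripper is still holding the cap, about a quarter turn back from its stop. I handed the job in at about 22 s.

- **Hood:** I lowered it over the tube in stages. It met the seat at TCP height 0.1282 m, where I expected 0.1283 m, with about 8 N of contact before I opened the gripper. A last top-camera check put the centre of its lid at (0.466, 0.108), within 1 mm of the seat. In the last scene pictures it stands upright.
- **Cap, down to the stop:** I turned it clockwise about 200° in a single grasp. The torque rose from about 0.1 to 0.6 N m at a tool yaw of 19–20°, where the index line had predicted 19°.
- **Cap, backed off:** I then turned it back about 90°, to a tool yaw of 109.6°. The index line in the wrist view reads about 111–112°, where an exact quarter turn should read 112.6°, so it is within roughly 2°. The cap may have slipped a degree or two in the pads against the stop. The torque readings also vary by about 0.05–0.1 N m, so they don't settle the angle any closer.
- **Other checks:** The last top and scene pictures show the bowls, caquelon, lid and forks where they were. A side force of about 3–4 N remained at the grip on the cap, with the arm holding still.

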